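# Free and set the screw cap of a leak-test block

### The arm

A 6-joint arm with a two-finger parallel gripper is mounted at the origin on a cart in front of the work surface, level with it; the furniture and walls round the work are solid. World frame = base frame: x ahead of the robot, y to its left, z up, the work surface at z = 0. Lengths are in m, angles in rad, forces in N, time in s.
With the tool pointing down it reaches from about 0.375 to 0.975 m from the base axis. Payload 3.8 kg.
Tool frame: the origin (TCP) lies midway between the tips of the shut fingers; the grasp point (between the pads) lies 19 mm behind it; z points along the fingers, y is the line along which they close (so a half turn about z gives the same grasp; the last joint's range is limited). The gripper opens to 85 mm and grips with 20 to 120 N. Pads are 22 mm wide; open, the fingers measure 114 mm over their backs; the gripper's body (76 mm by 85 mm) begins 54 mm behind the grasp point. The pads swing forward as they close: fully open they stand 13 mm farther back than shut.
Start: joints at [-1.147, 0.264, 1.604, -0, 1.274, -0.037], TCP at [0.3, -0.605, 0.231] pointing down, gripper open.
Joint ranges: [-2.63, 2.63], [-0.94, 2.18], [0.31, 2.57], [-1.31, 4.45], [0, 2.66], [-2.55, 2.55]. Speed limits (rad/s): [2.57, 2.57, 3.14, 3.14, 3.14, 3.14].

### API

Orientations are given as a rotation vector (axis times angle).
In Python, from workcell import status, read_camera, workorder, masks_of gives the robot as it stands.
- The arm moves only by the tool drive_tool, never from a script. Its argument "rows" is a list of rows, each a list of 7 numbers: the turn, a rotation vector about the tool's x, y, z in degrees, then the shift along the tool's x, y, z in m, then the opening, from 0 (shut) to 1 (fully open). In form: [[ax, ay, az, tx, ty, tz, claw], ...]. A call has 1 to 8 rows; each row shifts and turns the commanded pose from where the row before left it, along the tool's axes as they then stand; what a row does not reach is not made up. A row lasts 1/12 s, in which the tool goes at most 41.7 mm and 7.16 degrees, less where a joint would pass 70% of its speed; a pose out of reach is approached as far as the arm can. A call is refused whole if a number of a shift passes 0.0417 or a number of a turn 7.16, either way. A call with a gripper value outside its range is refused whole. The fingers move at their own pace and stop on an object; "force" is the grip in N (left out, the last holds). Time passes only in rows, so rows that do not move let the fingers close. It gives the time, the measured TCP pose, the force, the opening and the grip force at its end, in the units of the state.
- status.read_state(): the state, without advancing time (a new reading comes with each control period).
- read_camera(name): name is "side" or "top"; returns a dict with "color" (420x560x3 uint8, red, green, blue), "intrinsics" (3x3 intrinsics, pixels), "world_from_camera" (4x4, takes a point from camera to world coordinates). Camera axes: x right, y up, looking along -z (the intrinsics and any distortion apply to the point x, -y, -z); pixel columns grow to the right and rows downward; lengths in m; the calibration is good to about 2 mm. A picture is of the moment at which its call begins. There is no depth.
- workorder.finish_job(): hands the job in; it is judged then, once.
Trained networks look in a picture, given as the dict that the camera call returned (one of the last four; its "shot" number tells which), for a name from the list of things; names that differ only in an ending like _2 or _b are one class to them, and where a whole thing is asked for, a point or a joint stands for the part that bears it (a point fixed in the world has none). Each returns a list of dicts, best first, with "score" (0 to 1); they miss things now and then, are a little off and sometimes report something else, mostly with a low value. They report only what shows in the picture. A call takes as long as a camera call.
- masks_of(picture, name): "mask" (420x560 bool, what is visible of it) and "bbox" ([left, top, right, bottom] in pixels, round what is visible of it).
The state is a dict: "time": time; "q": joint angles; "joint_vel": joint speeds; "joint_torque": joint torques, N m; "tool_pos": TCP position; "tcp_rot": TCP orientation; "wrist_force": force on the tool from outside, world axes, zero at the start; "torque": the same for the moment, N m; "width": opening from 0.0 (shut) to 1.0 (fully open); "grip_force": force on a finger pad.
Only numpy, scipy, OpenCV 4.12 (cv2) and the standard library are available. Lean on these libraries where they do the work, as an engineer would, in place of code of your own. Each camera call takes 0.05 s, during which the arm holds its last target. There are 200 camera calls.

### The job

Get the leak-test block ready for its sensor: pull the transport lock's black grip away from the knurled screw cap until it stands against its end stop, then screw the cap down (clockwise seen from above) until it bottoms out, and back it off by a quarter turn. Finish while still holding the cap between the fingers at that setting, do not let go of it, and leave the cup, the spool and the syringe alone.

Things in the scene. Friction and masses are not known exactly. Their poses are not given: they have to be found in the camera images.
- test_block: aluminium leak-test block, fixed, 205 (x) x 90 (y) x 30 mm; origin under its middle (base from x -105 to +100 mm), z up, yaw -0.35 to 0.6. +x points from end stop to cap. Cap's axis upright at x +50, y 0. The lock runs along x at y 0 between rails with tops 39.5 mm over the trolley; the end-stop bar (top 43 mm) crosses at x -91 to -102.
- transport_lock (a joint): transport lock, a steel fork plate with an upright black grip: 0 = locked (fork under the cap's skirt, the cap cannot go fully down), 0.045 m = against its end stop, fork clear of the cap. Grows as the grip moves along the block's -x, away from the cap. Starts at 0 to 0.008; drags with about 2 N and stays where it is left.
- lock_grip (a point): point inside the transport lock's black grip, on its middle, 8.5 mm below its top (66 mm above the trolley). The grip is an upright slab 26 mm long (block's x), 14 mm thick (block's y), standing 36 mm above the fork plate; pinch it across its thickness. Axes as the block's.
- cap_turn (a joint): turn of the knurled cap, rad: 0 = bottomed out on its shoulder (hard stop), growing anticlockwise seen from above as it is unscrewed, at most 4.5; right-hand thread, 9 mm lift a turn (1.43 mm per rad). Starts at 2.3 to 3.5. With the lock in, the fork blocks it at 1.5 to 1.75. Drags with about 0.05 N m; stays where it is left.
- cap_shell: the knurled aluminium screw cap, round, 40 mm diameter, 34 mm tall, upright; origin on its axis at its underside, which is 36 mm above the trolley when bottomed. A small raised rib on its top points along its own x axis and turns with it. Beside it only the rails and the lock grip stand up, but tall instruments (up to about 180 mm) stand on the trolley to the right of the block: come in over them.
- cap_grip (a point): point on the cap's axis 24 mm above its underside (10 mm below its top), the height to grip it across its diameter (60 mm above the trolley when bottomed, so the fingertips clear the block); rises and turns with the cap.
- specimen_cup: bystander, loose: lidded specimen cup, 64 mm diameter, 64 mm tall, origin at the centre of its underside; leave it alone
- solder_spool: bystander, loose: small upright spool of wire, 44 mm diameter, 36 mm tall, origin at the centre of its underside; leave it alone
- syringe: bystander, loose: plastic syringe lying flat, 118 mm long, 28 mm wide, 17 mm tall, origin at the centre of its underside; leave it alone

How it is judged:
By the outcome, as a careful person would: the job done as asked, in the order asked, and still so for the second after the job is handed in, while the arm keeps its last pose, push and grip.
It also fails if it takes over 64 s, if anything falls off the work surface, if the arm or the gripper's body presses on something with over 40 N, if the wrist force passes 120 N, or if a joint passes its speed limit or range.

## Working session

There is one attempt and no reset: what is moved stays moved. The work goes in short steps, Python scripts to look and compute and a tool call to move; the robot and the scene stay as the last step left them, time stands still between calls to the robot, and variables do not carry over. Pictures are saved under pics/ and viewed, at most 10 in all, crops included, and the job is handed in when it is done.

Besides the shell and the picture viewer there is one more tool, called as a command line: name --pt "numbers of a row" for each row, then --argument value for the rest. drive_tool: Moves the arm, as the interface text tells. Its arguments: {"type":"object","properties":{"rows":{"type":"array"},"force":{"type":"number"}},"required":["rows"]}

```bash
mkdir -p pics
cat > h.py <<'E'
import numpy as np, cv2
from workcell import status, read_camera, workorder, masks_of
def ray(p,u,v):
    K=np.array(p["intrinsics"]);T=np.array(p["world_from_camera"])
    d=np.linalg.inv(K)@[u,v,1]; d=T[:3,:3]@[d[0],-d[1],-d[2]]
    return T[:3,3],d/np.linalg.norm(d)
def proj(p,X):
    K=np.array(p["intrinsics"]);T=np.array(p["world_from_camera"])
    c=T[:3,:3].T@(np.array(X)-T[:3,3]); q=K@[c[0],-c[1],-c[2]]; return q[:2]/q[2]
def tri(a,b):
    (o1,d1),(o2,d2)=a,b
    s=np.linalg.lstsq(np.c_[d1,-d2],o2-o1,rcond=None)[0]
    P,Q=o1+s[0]*d1,o2+s[1]*d2
    return (P+Q)/2,np.linalg.norm(P-Q)
def save(p,f): cv2.imwrite(f,p["color"][:,:,::-1])
E
python3 - <<'E'
from h import *
s=status.read_state(); print(s)
for c in("top","side"):
    p=read_camera(c); save(p,f"pics/{c}0.png"); print(p["intrinsics"],p["world_from_camera"],[k for k in p])
    for n in("test_block","transport_lock","cap_shell","specimen_cup","solder_spool","syringe"):
        for m in masks_of(p,n)[:2]:
            ys,xs=np.nonzero(m["mask"]); print(c,n,round(m["score"],2),m["bbox"],xs.mean().round(1),ys.mean().round(1),cv2.minAreaRect(np.c_[xs,ys].astype(np.float32)))
E
```

```text
{'time': 0.0, 'q': array([-1.14689592e+00,  2.64751242e-01,  1.60537537e+00,  8.82064106e-06,
        1.27371661e+00, -3.68854734e-02]), 'joint_vel': array([ 2.02011844e-03,  1.02643195e-04,  1.48363083e-03,  2.26473785e-03,
       -1.94732010e-06, -6.45228769e-04]), 'joint_torque': array([ 3.13389166e-03, -5.15110123e+01, -3.67307997e+01,  5.01165607e-05,
        1.28506144e-02,  4.94516871e-05]), 'tool_pos': array([ 0.29984652, -0.60392246,  0.22996259]), 'tcp_rot': array([-3.05643061e+00, -7.16905721e-01,  6.66356394e-04]), 'wrist_force': array([-0.05830779, -0.43358895,  0.42562936]), 'torque': array([ 0.02914723, -0.00050946,  0.00902026]), 'grip_force': 0.0, 'width': 1.002363726978828}
[[442.91479184   0.         276.12816272]
 [  0.         442.91479184 208.17817415]
 [  0.           0.           1.        ]] [[-1.78542721e-02  9.92208946e-01 -1.23298956e-01  4.73754692e-01]
 [-9.99840206e-01 -1.78273661e-02  1.32156005e-03  1.41986466e-01]
 [-8.86831923e-04  1.23302849e-01  9.92368692e-01  8.97727634e-01]
 [ 0.00000000e+00  0.00000000e+00  0.00000000e+00  1.00000000e+00]] ['c
[... 1162 characters left out ...]
 188.1 ((189.5286865234375, 186.68443298339844), (48.97983932495117, 45.6300163269043), 5.19442892074585)
side transport_lock 0.84 [196.7, 165.5, 217.0, 191.8] 205.6 177.2 ((206.03277587890625, 177.50436401367188), (16.19005584716797, 24.119876861572266), 7.594643592834473)
side specimen_cup 0.62 [164.0, 204.5, 199.8, 251.2] 183.6 225.8 ((182.5, 226.5), (47.0, 37.0), 90.0)
side solder_spool 0.57 [339.8, 180.6, 365.8, 210.1] 351.9 195.2 ((352.5244140625, 195.63497924804688), (24.412473678588867, 29.13532257080078), 3.814074993133545)
side syringe 0.67 [171.2, 287.5, 223.7, 338.0] 197.7 312.6 ((198.63568115234375, 311.82049560546875), (67.16142272949219, 16.961145401000977), 43.09084701538086)
```

View pics/top0.png

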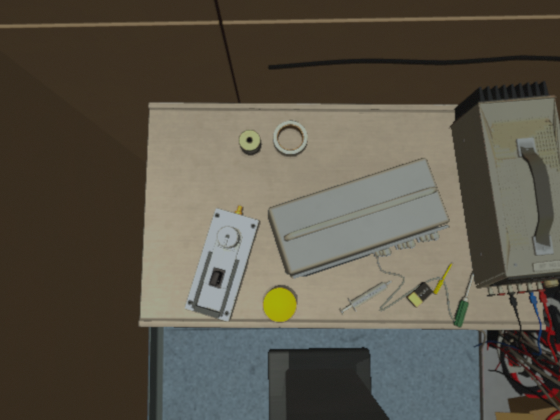

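View pics/side0.png

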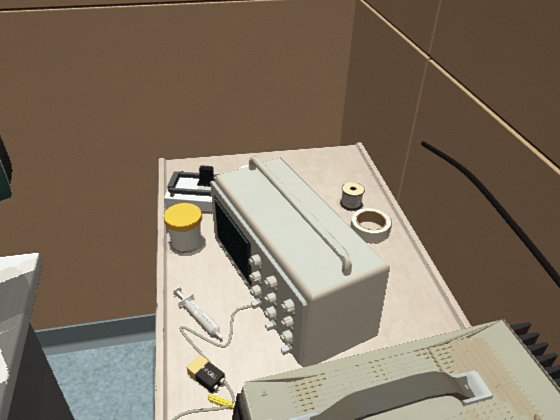

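Run:
```python
from h import *
p=read_camera("top");s=read_camera("side")
a=cv2.resize(p["color"][200:330,180:270],None,fx=4.5,fy=4.5,interpolation=cv2.INTER_CUBIC)
b=cv2.resize(s["color"][155:220,155:220],None,fx=5.9,fy=5.9,interpolation=cv2.INTER_CUBIC)
im=np.zeros((585,405+384,3),np.uint8);im[:a.shape[0],:a.shape[1]]=a;im[:b.shape[0],405:405+b.shape[1]]=b[:,:384]
cv2.imwrite("pics/crop.png",im[:,:,::-1])
for f,z in(((228,237),.085),((216.5,278),.07),((249,142.5),.036),((280,304),.064)):
    o,d=ray(p,*f);print(f,o+d*(z-o[2])/d[2])
```

```text
(228, 237) [0.52305069 0.23012792 0.085     ]
(216.5, 278) [0.44862812 0.2533339  0.07      ]
(249, 142.5) [0.71397235 0.19265719 0.036     ]
(280, 304) [0.39888236 0.13690987 0.064     ]
```

View pics/crop.png

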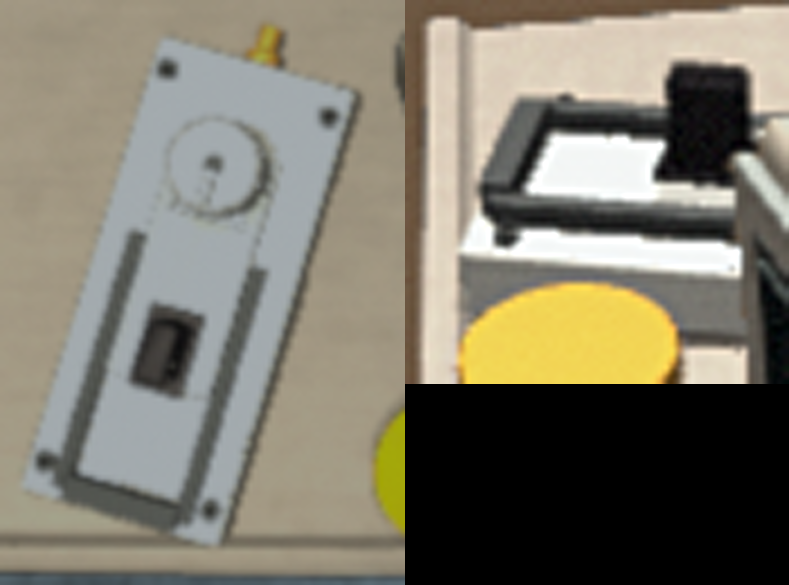

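Run:
```python
from h import *
from scipy.optimize import least_squares as LS
from scipy.spatial.transform import Rotation as R
p=read_camera("top");s=read_camera("side")
px=lambda c:(180+c[0]/4.5-.4,200+c[1]/4.5-.4)
gt=px((161,350)); gs=(207-.4,167.9-.4)
print("grip tri",tri(ray(p,*gt),ray(s,*gs)))
cor=[(165,38),(358,93),(218,547),(25,488)]; B=[(.1,.045,.03),(.1,-.045,.03),(-.105,-.045,.03),(-.105,.045,.03)]
obs=[px(c) for c in cor]+[px((215,166))]*2; B+= [(.05,0,.074)]*2
def W(t,b): c,s_=np.cos(t[2]),np.sin(t[2]); return [t[0]+c*b[0]-s_*b[1],t[1]+s_*b[0]+c*b[1],b[2]]
f=lambda t:np.concatenate([proj(p,W(t,b))-o for b,o in zip(B,obs)])
r=LS(f,[.47,.24,0]); t=r.x; print("block",t,r.fun.round(2))
print("cap",W(t,(.05,0,.06)))
o,d=ray(p,*px((215,166)));print("cap ray",o+d*(.074-o[2])/d[2])
o,d=ray(p,*gt);g=o+d*(.0745-o[2])/d[2];c,s_=np.cos(t[2]),np.sin(t[2]);e=g[:2]-t[:2]
print("grip ray",g,"in block",[c*e[0]+s_*e[1],-s_*e[0]+c*e[1]])
print("side proj of grip",proj(s,[*W(t,(c*e[0]+s_*e[1],0,.0745))]))
for q in((270,210),(289,272)):
    o,d=ray(p,*q)
    for z in(.12,.16):print(q,o+d*(z-o[2])/d[2])
st=status.read_state();print(R.from_rotvec(st["tcp_rot"]).as_matrix().round(3),st["time"],st["q"])
```

```text
grip tri (array([0.45048669, 0.25461782, 0.07546049]), np.float64(0.0010567003360696888))
block [ 0.47714448  0.24689985 -0.30468381] [-0.42 -1.04  0.34 -0.43  0.66  1.01 -1.22  0.53  0.31 -0.09  0.31 -0.09]
cap [np.float64(0.5248415680583142), np.float64(0.23190027365853733), 0.06]
cap ray [0.52468873 0.2324736  0.074     ]
grip ray [0.44993164 0.25478914 0.0745    ] in block [np.float64(-0.028326184690839907), np.float64(-0.0006377007984525434)]
side proj of grip [206.11809628 167.73115229]
(270, 210) [0.56733356 0.15184495 0.12      ]
(270, 210) [0.56252062 0.15133791 0.16      ]
(289, 272) [0.45820855 0.12057564 0.12      ]
(289, 272) [0.45900812 0.12167684 0.16      ]
[[ 0.896  0.445 -0.   ]
 [ 0.445 -0.896 -0.   ]
 [-0.    -0.    -1.   ]] 0.9 [-1.14690671e+00  2.63869724e-01  1.60401478e+00 -2.27429570e-05
  1.27371448e+00 -3.68821212e-02]
```

```bash
cat >> h.py <<'E'
from scipy.spatial.transform import Rotation as R
def plan(goal,dpsi_deg,n,claw=1):
    "rows to world goal while psi (yaw of tool x) grows by dpsi; n rows"
    s=status.read_state();M=R.from_rotvec(s["tcp_rot"]);d=(np.array(goal)-s["tool_pos"])/n
    for k in range(n):
        v=M.inv().apply(d);print([0,0,round(-dpsi_deg/n,2),*[round(float(x),4) for x in v],claw])
        M=M*R.from_euler("z",-dpsi_deg/n,degrees=True)
def st():
    s=status.read_state();m=R.from_rotvec(s["tcp_rot"]).as_matrix()
    print("t",s["time"],"pos",s["tool_pos"].round(4),"psi",np.arctan2(m[1,0],m[0,0]).round(4),"tz",m[:,2].round(3),"q",s["q"].round(3),"F",s["wrist_force"].round(2),"T",s["torque"].round(3),"w",round(s["width"],3),"g",round(s["grip_force"],1))
E
python3 -c "
from h import *
plan([.45,.2548,.230],136.1,24)"
```

```text
[0, 0, -5.67, 0.0215, -0.0293, 0.0001, 1]
[0, 0, -5.67, 0.0243, -0.027, 0.0001, 1]
[0, 0, -5.67, 0.0269, -0.0245, 0.0001, 1]
[0, 0, -5.67, 0.0291, -0.0217, 0.0001, 1]
[0, 0, -5.67, 0.0311, -0.0187, 0.0001, 1]
[0, 0, -5.67, 0.0328, -0.0156, 0.0001, 1]
[0, 0, -5.67, 0.0342, -0.0122, 0.0001, 1]
[0, 0, -5.67, 0.0353, -0.0088, 0.0001, 1]
[0, 0, -5.67, 0.036, -0.0053, 0.0001, 1]
[0, 0, -5.67, 0.0363, -0.0017, 0.0001, 1]
[0, 0, -5.67, 0.0363, 0.0019, 0.0001, 1]
[0, 0, -5.67, 0.0359, 0.0055, 0.0001, 1]
[0, 0, -5.67, 0.0352, 0.009, 0.0001, 1]
[0, 0, -5.67, 0.0342, 0.0124, 0.0001, 1]
[0, 0, -5.67, 0.0328, 0.0158, 0.0001, 1]
[0, 0, -5.67, 0.031, 0.0189, 0.0001, 1]
[0, 0, -5.67, 0.029, 0.0219, 0.0001, 1]
[0, 0, -5.67, 0.0267, 0.0246, 0.0001, 1]
[0, 0, -5.67, 0.0241, 0.0272, 0.0001, 1]
[0, 0, -5.67, 0.0213, 0.0294, 0.0001, 1]
[0, 0, -5.67, 0.0183, 0.0314, 0.0001, 1]
[0, 0, -5.67, 0.0151, 0.033, 0.0001, 1]
[0, 0, -5.67, 0.0118, 0.0344, 0.0001, 1]
[0, 0, -5.67, 0.0083, 0.0354, 0.0001, 1]
```

drive_tool --pt "0 0 0 0 0 -0.04 1" --pt "0 0 0 0 0 -0.04 1" --pt "0 0 0 0 0 -0.04 1"

```text
time: 1.15
tool_pos: [0.2998, -0.6039, 0.3513]
tcp_rot: [-3.056, -0.717, 0.001]
wrist_force: [0.9, -0.8, 0.4]
width: 0.996
grip_force: 0.0
```

drive_tool --pt "0 0 -5.67 0.022 -0.029 0 1" --pt "0 0 -5.67 0.024 -0.027 0 1" --pt "0 0 -5.67 0.027 -0.0245 0 1" --pt "0 0 -5.67 0.029 -0.022 0 1" --pt "0 0 -5.67 0.031 -0.019 0 1" --pt "0 0 -5.67 0.033 -0.0155 0 1" --pt "0 0 -5.67 0.034 -0.012 0 1" --pt "0 0 -5.67 0.035 -0.009 0 1"

```text
time: 1.82
tool_pos: [0.3498, -0.3168, 0.3514]
tcp_rot: [2.541, 1.847, 0.001]
wrist_force: [0.9, 0.1, -0.2]
width: 1.002
grip_force: 0.0
```

drive_tool --pt "0 0 -5.67 0.036 -0.005 0 1" --pt "0 0 -5.67 0.036 -0.002 0 1" --pt "0 0 -5.67 0.036 0.002 0 1" --pt "0 0 -5.67 0.036 0.0055 0 1" --pt "0 0 -5.67 0.035 0.009 0 1" --pt "0 0 -5.67 0.034 0.0125 0 1" --pt "0 0 -5.67 0.033 0.016 0 1" --pt "0 0 -5.67 0.031 0.019 0 1"

```text
time: 2.48
tool_pos: [0.4, -0.0309, 0.3517]
tcp_rot: [1.632, 2.683, 0.001]
wrist_force: [0.9, -0.3, 0.5]
width: 1.0
grip_force: 0.0
```

drive_tool --pt "0 0 -5.67 0.029 0.022 0 1" --pt "0 0 -5.67 0.027 0.0245 0 1" --pt "0 0 -5.67 0.024 0.027 0 1" --pt "0 0 -5.67 0.021 0.0295 0 1" --pt "0 0 -5.67 0.018 0.0315 0 1" --pt "0 0 -5.67 0.015 0.033 0 1" --pt "0 0 -5.67 0.012 0.0345 0 1" --pt "0 0 -5.67 0.008 0.0355 0 1"

```text
time: 3.15
tool_pos: [0.4508, 0.2555, 0.3516]
tcp_rot: [0.47, 3.106, 0.001]
wrist_force: [1.1, -0.9, -0.0]
width: 1.004
grip_force: 0.0
```

```bash
python3 -c "
from h import *
st();plan([.45,.2548,.12],0,1)
p=read_camera('side');save(p,'pics/s1.png')"
```

```text
t 3.15 pos [0.4508 0.2555 0.3516] psi 2.8412 tz [ 0.001  0.    -1.   ] q [ 0.468 -0.089  1.768 -0.     1.462 -0.803] F [ 1.09 -0.88 -0.02] T [ 0.012 -0.032  0.001] w 1.004 g 0.0
[0, 0, 0.0, 0.0008, -0.001, 0.2316, 1]
```

View pics/s1.png

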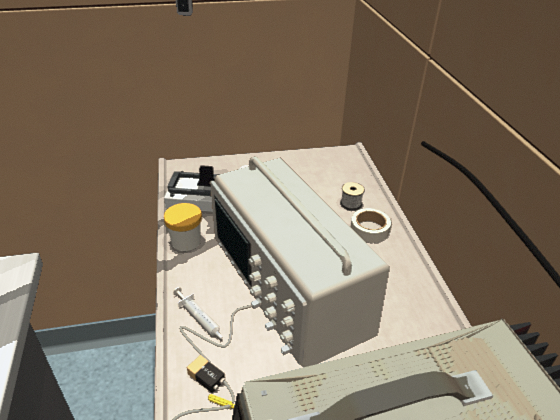

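drive_tool --pt "0 0 0 0.001 -0.001 0.04 1" --pt "0 0 0 0 0 0.04 1" --pt "0 0 0 0 0 0.04 1" --pt "0 0 0 0 0 0.04 1" --pt "0 0 0 0 0 0.04 1" --pt "0 0 0 0 0 0.04 1" --pt "0 0 0 0 0 0.04 1" --pt "0 0 0 0 0 0.023 1"

```text
time: 3.87
tool_pos: [0.4469, 0.2512, 0.044]
tcp_rot: [-0.479, -3.1, 0.005]
wrist_force: [-0.6, -0.9, -0.3]
width: 1.0
grip_force: 0.0
```

drive_tool --pt "0 0 0 0 0 0 0" --pt "0 0 0 0 0 0 0" --pt "0 0 0 0 0 0 0" --pt "0 0 0 0 0 0 0" --pt "0 0 0 0 0 0 0" --pt "0 0 0 0 0 0 0" --pt "0 0 0 0 0 0 0" --pt "0 0 0 0 0 0 0" --force 30

```text
time: 4.53
tool_pos: [0.4527, 0.256, 0.0511]
tcp_rot: [0.478, 3.099, 0.011]
wrist_force: [2.0, 7.9, -0.5]
width: 0.152
grip_force: 37.4
```

```bash
python3 -c "
from h import *
st()
p=read_camera('top');q=read_camera('side')
a=cv2.resize(p['color'][200:330,180:270],None,fx=4.5,fy=4.5,interpolation=cv2.INTER_CUBIC)
b=cv2.resize(q['color'][120:220,155:220],None,fx=5.85,fy=5.85,interpolation=cv2.INTER_CUBIC)
cv2.imwrite('pics/g1.png',np.hstack([a,b])[:,:,::-1])"
```

```text
t 4.5333 pos [0.4527 0.256  0.0511] psi 2.8353 tz [ 0.007  0.006 -1.   ] q [ 0.465  0.154  2.101  0.003  0.878 -0.801] F [ 1.98  7.92 -0.46] T [ 0.865 -0.127  0.129] w 0.152 g 37.4
```

View pics/g1.png

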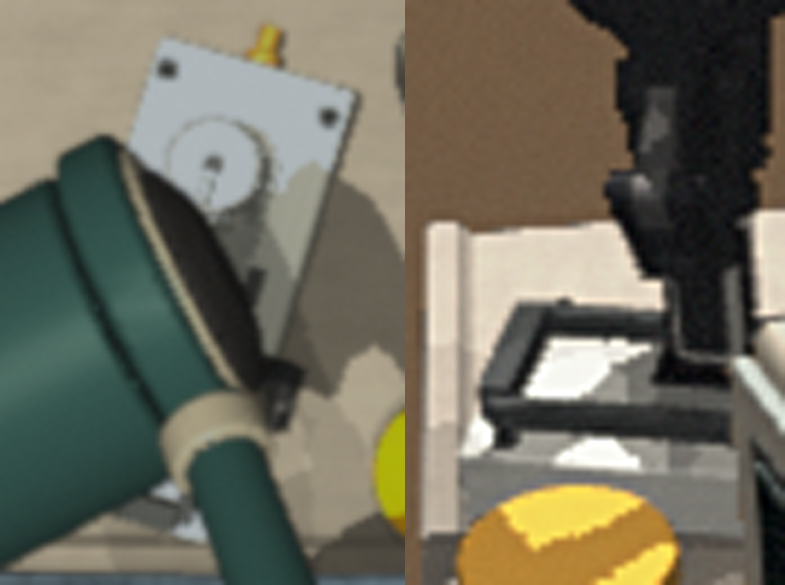

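drive_tool --pt "0 0 0 0.003 0.001 0 0" --pt "0 0 0 0.005 0 0 0" --pt "0 0 0 0.005 0 0 0" --pt "0 0 0 0.005 0 0 0" --pt "0 0 0 0.005 0 0 0" --pt "0 0 0 0.005 0 0 0" --pt "0 0 0 0.004 0 0 0" --pt "0 0 0 0 0 0 0"

```text
time: 5.3
tool_pos: [0.4217, 0.2658, 0.0511]
tcp_rot: [0.477, 3.1, 0.008]
wrist_force: [0.3, 4.4, 6.3]
width: 0.151
grip_force: 38.1
```

drive_tool --pt "0 0 0 0.003 0 0 0" --pt "0 0 0 0.002 0 0 0" --pt "0 0 0 0 0 0 0" --pt "0 0 0 0 0 0 0"

```text
time: 5.63
tool_pos: [0.4172, 0.2671, 0.051]
tcp_rot: [0.478, 3.1, 0.008]
wrist_force: [2.0, 3.8, 5.9]
width: 0.156
grip_force: 38.1
```

drive_tool --pt "0 0 0 0.003 0 0 0" --pt "0 0 0 0.002 0 0 0" --pt "0 0 0 0 0 0 0" --pt "0 0 0 0 0 0 0"

```text
time: 5.97
tool_pos: [0.4125, 0.2686, 0.051]
tcp_rot: [0.478, 3.1, 0.008]
wrist_force: [1.8, 4.1, 6.2]
width: 0.154
grip_force: 38.2
```

```bash
python3 -c "
from h import *
st()"
```

```text
t 5.9667 pos [0.4125 0.2686 0.051 ] psi 2.8359 tz [ 0.006  0.004 -1.   ] q [ 5.260e-01  1.060e-01  2.157e+00  1.000e-03  8.720e-01 -7.390e-01] F [1.85 4.09 6.16] T [ 0.37  -0.227  0.029] w 0.154 g 38.2
```

drive_tool --pt "0 0 0 0.002 0 0 0" --pt "0 0 0 0.002 0 0 0" --pt "0 0 0 0 0 0 0" --pt "0 0 0 0 0 0 0"

```text
time: 6.3
tool_pos: [0.4096, 0.2696, 0.051]
tcp_rot: [0.476, 3.098, 0.008]
wrist_force: [4.8, 2.6, 3.9]
width: 0.155
grip_force: 37.9
```

drive_tool --pt "0 0 0 0.002 0 0 0" --pt "0 0 0 0 0 0 0" --pt "0 0 0 0 0 0 0"

```text
time: 6.55
tool_pos: [0.4095, 0.2696, 0.051]
tcp_rot: [0.475, 3.095, 0.007]
wrist_force: [11.2, -0.7, -0.2]
width: 0.156
grip_force: 37.3
```

drive_tool --pt "0 0 0 0 0 0 1" --pt "0 0 0 0 0 0 1" --pt "0 0 0 0 0 0 1" --pt "0 0 0 0 0 0 1" --pt "0 0 0 0 0 -0.03 1" --pt "0 0 0 0 0 -0.04 1" --pt "0 0 0 0 0 -0.04 1" --pt "0 0 0 0 0 0 1"

```text
time: 7.22
tool_pos: [0.4086, 0.2711, 0.1664]
tcp_rot: [0.476, 3.095, 0.013]
wrist_force: [0.6, 1.5, 1.9]
width: 1.002
grip_force: 0.0
```

```bash
python3 -c "
from h import *
st();plan([.5247,.2322,.16],50,8)"
```

```text
t 7.2167 pos [0.4086 0.2711 0.1664] psi 2.8361 tz [ 0.011  0.007 -1.   ] q [ 0.535 -0.046  2.069  0.     1.104 -0.731] F [0.59 1.45 1.91] T [ 0.042 -0.095  0.027] w 1.002 g 0.0
[0, 0, -6.25, -0.0153, -0.0003, 0.0009, 1]
[0, 0, -6.25, -0.0152, -0.0019, 0.0009, 1]
[0, 0, -6.25, -0.0149, -0.0036, 0.0009, 1]
[0, 0, -6.25, -0.0144, -0.0052, 0.0009, 1]
[0, 0, -6.25, -0.0137, -0.0067, 0.0009, 1]
[0, 0, -6.25, -0.0129, -0.0082, 0.0009, 1]
[0, 0, -6.25, -0.012, -0.0095, 0.0009, 1]
[0, 0, -6.25, -0.0109, -0.0108, 0.0009, 1]
```

drive_tool --pt "0 0 -6.25 -0.0153 -0.0003 0.001 1" --pt "0 0 -6.25 -0.0152 -0.002 0.001 1" --pt "0 0 -6.25 -0.015 -0.0036 0.001 1" --pt "0 0 -6.25 -0.0144 -0.005 0.001 1" --pt "0 0 -6.25 -0.0137 -0.0067 0.001 1" --pt "0 0 -6.25 -0.013 -0.008 0.001 1" --pt "0 0 -6.25 -0.012 -0.0095 0 1" --pt "0 0 -6.25 -0.011 -0.011 0 1"

```text
time: 7.88
tool_pos: [0.5205, 0.2291, 0.1514]
tcp_rot: [0.886, -3.012, 0.0]
wrist_force: [0.4, -1.0, 0.1]
width: 1.004
grip_force: 0.0
```

drive_tool --pt "0 0 0 0 0 0 1" --pt "0 0 0 0 0 0 1"

```text
time: 8.05
tool_pos: [0.5204, 0.2292, 0.1515]
tcp_rot: [0.873, -3.016, -0.0]
wrist_force: [0.6, -0.6, -0.7]
width: 1.002
grip_force: 0.0
```

```bash
python3 -c "
from h import *
st();plan([.5247,.2322,.0455],0,1)
p=read_camera('top');q=read_camera('side')
a=cv2.resize(p['color'][200:330,180:270],None,fx=4.5,fy=4.5,interpolation=cv2.INTER_CUBIC)
b=cv2.resize(q['color'][120:220,155:220],None,fx=5.85,fy=5.85,interpolation=cv2.INTER_CUBIC)
cv2.imwrite('pics/g2.png',np.hstack([a,b])[:,:,::-1])"
```

```text
t 8.05 pos [0.5204 0.2292 0.1515] psi -2.578 tz [-0.002 -0.    -1.   ] q [ 0.371  0.129  1.917  0.     1.097 -1.764] F [ 0.64 -0.57 -0.67] T [-0.012 -0.02   0.029] w 1.002 g 0.0
[0, 0, 0.0, -0.0055, 0.0002, 0.106, 1]
```

View pics/g2.png

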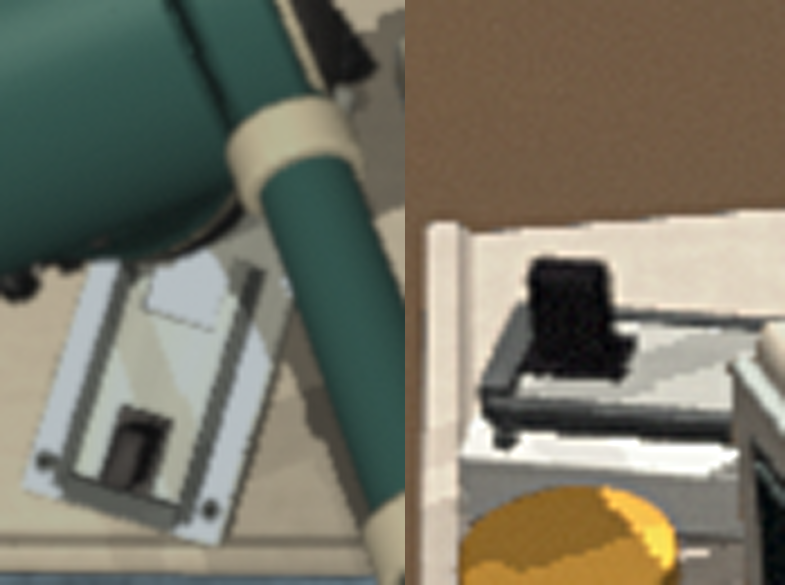

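drive_tool --pt "0 0 0 -0.0055 0 0 1" --pt "0 0 0 0 0 0.03 1" --pt "0 0 0 0 0 0.03 1" --pt "0 0 0 0 0 0.026 1" --pt "0 0 0 0 0 0.02 1" --pt "0 0 0 0 0 0 1" --pt "0 0 0 0 0 0 1"

```text
time: 8.73
tool_pos: [0.5238, 0.2324, 0.0452]
tcp_rot: [0.878, -3.013, 0.0]
wrist_force: [0.7, 0.2, 0.3]
width: 1.003
grip_force: 0.0
```

```bash
python3 -c "
from h import *
st();plan([.5247,.2322,.0455],0,1)"
```

```text
t 8.7333 pos [0.5238 0.2324 0.0452] psi -2.5746 tz [-0.003 -0.001 -1.   ] q [ 0.374  0.26   1.983  0.     0.902 -1.764] F [0.67 0.16 0.32] T [ 0.028 -0.002 -0.022] w 1.003 g 0.0
[0, 0, 0.0, -0.0006, -0.0007, -0.0003, 1]
```

drive_tool --pt "0 0 0 0 -0.0005 0 0" --pt "0 0 0 0 0 0 0" --pt "0 0 0 0 0 0 0" --pt "0 0 0 0 0 0 0" --pt "0 0 0 0 0 0 0" --pt "0 0 0 0 0 0 0" --pt "0 0 0 0 0 0 0" --force 30

```text
time: 9.32
tool_pos: [0.5265, 0.2332, 0.0484]
tcp_rot: [-0.877, 3.014, 0.002]
wrist_force: [-3.1, 2.6, 6.5]
width: 0.461
grip_force: 30.3
```

```bash
python3 -c "
from h import *
st()"
```

```text
t 9.3167 pos [0.5265 0.2332 0.0484] psi -2.5752 tz [ 0.002  0.002 -1.   ] q [ 0.373  0.257  1.98   0.002  0.902 -1.765] F [-3.09  2.62  6.52] T [0.326 0.433 0.004] w 0.461 g 30.3
```

drive_tool --pt "0 0 5 0 0 0.0001 0" --pt "0 0 6 0 0 0.0002 0" --pt "0 0 6 0 0 0.0002 0" --pt "0 0 6 0 0 0.0002 0" --pt "0 0 6 0 0 0.0002 0" --pt "0 0 6 0 0 0.0002 0" --pt "0 0 6 0 0 0.0001 0" --pt "0 0 6 0 0 0.0001 0"

```text
time: 9.98
tool_pos: [0.5264, 0.2331, 0.0472]
tcp_rot: [0.405, 3.114, 0.003]
wrist_force: [-3.0, 1.1, 6.6]
width: 0.461
grip_force: 30.3
```

```bash
python3 -c "
from h import *
st()"
```

```text
t 9.9833 pos [0.5264 0.2331 0.0472] psi 2.8828 tz [ 0.002  0.002 -1.   ] q [ 3.730e-01  2.580e-01  1.981e+00  1.000e-03  9.000e-01 -9.400e-01] F [-3.02  1.1   6.59] T [0.158 0.52  0.024] w 0.461 g 30.3
```

drive_tool --pt "0 0 6 0 0 0.0001 0" --pt "0 0 6 0 0 0.0002 0" --pt "0 0 6 0 0 0.0001 0" --pt "0 0 6 0 0 0.0002 0" --pt "0 0 6 0 0 0.0001 0" --pt "0 0 6 0 0 0.0002 0" --pt "0 0 6 0 0 0.0001 0" --pt "0 0 6 0 0 0.0002 0"

```text
time: 10.65
tool_pos: [0.5263, 0.2331, 0.046]
tcp_rot: [1.637, 2.681, 0.004]
wrist_force: [-2.5, 1.7, 7.5]
width: 0.455
grip_force: 30.4
```

```bash
python3 -c "
from h import *
st()"
```

```text
t 10.65 pos [0.5263 0.2331 0.046 ] psi 2.045 tz [ 0.002  0.002 -1.   ] q [ 3.730e-01  2.600e-01  1.982e+00  1.000e-03  8.980e-01 -1.020e-01] F [-2.52  1.65  7.54] T [ 0.143  0.671 -0.006] w 0.455 g 30.4
```

drive_tool --pt "0 0 6 0 0 0.0001 0" --pt "0 0 6 0 0 0.0002 0" --pt "0 0 6 0 0 0.0001 0" --pt "0 0 6 0 0 0.0002 0" --pt "0 0 6 0 0 0.0001 0" --pt "0 0 3 0 0 0.0001 0" --pt "0 0 0 0 0 0 0"

```text
time: 11.23
tool_pos: [0.5262, 0.2331, 0.0452]
tcp_rot: [-2.329, -2.108, -0.004]
wrist_force: [-3.3, 2.0, 7.6]
width: 0.457
grip_force: 30.4
```

```bash
python3 -c "
from h import *
st()"
```

```text
t 11.2333 pos [0.5262 0.2331 0.0452] psi 1.4715 tz [ 0.001  0.002 -1.   ] q [0.373 0.261 1.982 0.002 0.897 0.471] F [-3.29  2.04  7.64] T [ 0.26   0.638 -0.035] w 0.457 g 30.4
```

drive_tool --pt "0 0 4 0 0 0.0001 0" --pt "0 0 4 0 0 0.0001 0" --pt "0 0 0 0 0 0 0"

```text
time: 11.48
tool_pos: [0.5262, 0.2332, 0.045]
tcp_rot: [-2.47, -1.94, -0.004]
wrist_force: [-3.2, 2.0, 7.2]
width: 0.456
grip_force: 30.4
```

```bash
python3 -c "
from h import *
st()"
```

```text
t 11.4833 pos [0.5262 0.2332 0.045 ] psi 1.3313 tz [ 0.001  0.002 -1.   ] q [0.373 0.261 1.982 0.002 0.896 0.611] F [-3.2   1.99  7.18] T [ 0.318  0.649 -0.08 ] w 0.456 g 30.4
```

drive_tool --pt "0 0 4 0 0 0.0001 0" --pt "0 0 4 0 0 0.0001 0" --pt "0 0 0 0 0 0 0"

```text
time: 11.73
tool_pos: [0.5262, 0.2332, 0.0448]
tcp_rot: [-2.599, -1.763, -0.004]
wrist_force: [-3.7, 2.6, 7.3]
width: 0.457
grip_force: 30.4
```

```bash
python3 -c "
from h import *
st()"
```

```text
t 11.7333 pos [0.5262 0.2332 0.0448] psi 1.1917 tz [ 0.001  0.002 -1.   ] q [0.373 0.261 1.982 0.002 0.896 0.751] F [-3.68  2.56  7.33] T [ 0.277  0.715 -0.059] w 0.457 g 30.4
```

drive_tool --pt "0 0 4 0 0 0.0001 0" --pt "0 0 4 0 0 0.0001 0" --pt "0 0 0 0 0 0 0"

```text
time: 11.98
tool_pos: [0.5262, 0.2332, 0.0446]
tcp_rot: [-2.716, -1.577, -0.004]
wrist_force: [-3.5, 2.5, 7.6]
width: 0.46
grip_force: 30.4
```

```bash
python3 -c "
from h import *
st()"
```

```text
t 11.9833 pos [0.5262 0.2332 0.0446] psi 1.0521 tz [ 0.001  0.002 -1.   ] q [0.373 0.262 1.982 0.002 0.896 0.891] F [-3.47  2.47  7.58] T [ 0.336  0.685 -0.11 ] w 0.46 g 30.4
```

drive_tool --pt "0 0 4 0 0 0.0001 0" --pt "0 0 4 0 0 0.0001 0" --pt "0 0 0 0 0 0 0"

```text
time: 12.23
tool_pos: [0.5262, 0.2332, 0.0444]
tcp_rot: [-2.819, -1.383, -0.003]
wrist_force: [-2.6, 2.5, 7.0]
width: 0.458
grip_force: 30.4
```

```bash
python3 -c "
from h import *
st()"
```

```text
t 12.2333 pos [0.5262 0.2332 0.0444] psi 0.9124 tz [ 0.001  0.002 -1.   ] q [0.373 0.262 1.982 0.002 0.895 1.03 ] F [-2.58  2.54  7.  ] T [ 0.324  0.672 -0.088] w 0.458 g 30.4
```

drive_tool --pt "0 0 4 0 0 0.0001 0" --pt "0 0 4 0 0 0.0001 0" --pt "0 0 0 0 0 0 0"

```text
time: 12.48
tool_pos: [0.5262, 0.2332, 0.0442]
tcp_rot: [-2.909, -1.183, -0.003]
wrist_force: [-3.0, 1.9, 7.0]
width: 0.458
grip_force: 30.4
```

```bash
python3 -c "
from h import *
st()"
```

```text
t 12.4833 pos [0.5262 0.2332 0.0442] psi 0.7728 tz [ 0.001  0.002 -1.   ] q [0.373 0.262 1.982 0.002 0.895 1.17 ] F [-2.96  1.86  6.95] T [0.394 0.678 0.003] w 0.458 g 30.4
```

drive_tool --pt "0 0 4 0 0 0.0001 0" --pt "0 0 4 0 0 0.0001 0" --pt "0 0 0 0 0 0 0"

```text
time: 12.73
tool_pos: [0.5262, 0.2332, 0.044]
tcp_rot: [-2.984, -0.977, -0.003]
wrist_force: [-3.1, 1.9, 7.5]
width: 0.457
grip_force: 30.4
```

```bash
python3 -c "
from h import *
st()"
```

```text
t 12.7333 pos [0.5262 0.2332 0.044 ] psi 0.6331 tz [ 0.001  0.002 -1.   ] q [0.373 0.262 1.983 0.002 0.894 1.31 ] F [-3.14  1.86  7.51] T [ 0.385  0.63  -0.031] w 0.457 g 30.4
```

drive_tool --pt "0 0 4 0 0 0.0001 0" --pt "0 0 4 0 0 0.0001 0" --pt "0 0 0 0 0 0 0"

```text
time: 12.98
tool_pos: [0.5263, 0.2332, 0.0438]
tcp_rot: [-3.044, -0.77, -0.003]
wrist_force: [-3.5, 2.5, 6.9]
width: 0.462
grip_force: 30.5
```

```bash
python3 -c "
from h import *
st()"
```

```text
t 12.9833 pos [0.5263 0.2332 0.0438] psi 0.4953 tz [ 0.002  0.002 -1.   ] q [3.730e-01 2.630e-01 1.983e+00 1.000e-03 8.940e-01 1.448e+00] F [-3.54  2.47  6.91] T [0.429 0.603 0.422] w 0.462 g 30.5
```

drive_tool --pt "0 0 4 0 0 0.0001 0" --pt "0 0 4 0 0 0.0001 0" --pt "0 0 0 0 0 0 0"

```text
time: 13.23
tool_pos: [0.5254, 0.2329, 0.0435]
tcp_rot: [-3.091, -0.557, -0.0]
wrist_force: [-6.2, 2.0, 8.6]
width: 0.455
grip_force: 30.9
```

```bash
python3 -c "
from h import *
st()"
```

```text
t 13.2333 pos [0.5254 0.2329 0.0435] psi 0.3568 tz [-0.     0.001 -1.   ] q [3.730e-01 2.630e-01 1.983e+00 1.000e-03 8.950e-01 1.587e+00] F [-6.25  1.95  8.63] T [0.269 0.951 0.784] w 0.455 g 30.9
```

drive_tool --pt "0 0 -2 0 0 0 0" --pt "0 0 0 0 0 0 0"

```text
time: 13.4
tool_pos: [0.5254, 0.2329, 0.0435]
tcp_rot: [-3.08, -0.615, -0.0]
wrist_force: [-6.0, 1.0, 10.2]
width: 0.46
grip_force: 30.9
```

```bash
python3 -c "
from h import *
st()"
```

```text
t 13.4 pos [0.5254 0.2329 0.0435] psi 0.3939 tz [-0.     0.001 -1.   ] q [3.730e-01 2.630e-01 1.983e+00 1.000e-03 8.950e-01 1.549e+00] F [-6.05  1.02 10.15] T [0.235 0.934 0.151] w 0.46 g 30.9
```

drive_tool --pt "0 0 -2 0 0 0 0" --pt "0 0 0 0 0 0 0"

```text
time: 13.57
tool_pos: [0.5254, 0.2328, 0.0436]
tcp_rot: [-3.069, -0.667, -0.0]
wrist_force: [-4.7, 0.9, 9.5]
width: 0.463
grip_force: 30.9
```

```bash
python3 -c "
from h import *
st()"
```

```text
t 13.5667 pos [0.5254 0.2328 0.0436] psi 0.4282 tz [-0.     0.001 -1.   ] q [0.373 0.263 1.983 0.002 0.895 1.515] F [-4.71  0.9   9.47] T [0.23  0.921 0.032] w 0.463 g 30.9
```

drive_tool --pt "0 0 -2 0 0 0 0" --pt "0 0 0 0 0 0 0"

```text
time: 13.73
tool_pos: [0.5254, 0.2328, 0.0436]
tcp_rot: [-3.057, -0.721, -0.0]
wrist_force: [-6.4, 2.1, 10.5]
width: 0.458
grip_force: 30.9
```

```bash
python3 -c "
from h import *
st()"
```

```text
t 13.7333 pos [0.5254 0.2328 0.0436] psi 0.463 tz [-0.     0.001 -1.   ] q [0.373 0.263 1.983 0.002 0.895 1.48 ] F [-6.38  2.09 10.47] T [0.176 0.963 0.065] w 0.458 g 30.9
```

drive_tool --pt "0 0 -5 0 0 -0.0002 0" --pt "0 0 -6 0 0 -0.0002 0" --pt "0 0 -6 0 0 -0.0001 0" --pt "0 0 -6 0 0 -0.0002 0" --pt "0 0 -6 0 0 -0.0001 0" --pt "0 0 -6 0 0 -0.0002 0" --pt "0 0 -6 0 0 -0.0001 0" --pt "0 0 -6 0 0 -0.0002 0"

```text
time: 14.4
tool_pos: [0.526, 0.2323, 0.0449]
tcp_rot: [2.513, 1.885, 0.002]
wrist_force: [-3.5, -1.0, 8.1]
width: 0.456
grip_force: 30.8
```

drive_tool --pt "0 0 -6 0 0 -0.0001 0" --pt "0 0 -6 0 0 -0.0002 0" --pt "0 0 -6 0 0 -0.0001 0" --pt "0 0 -6 0 0 -0.0002 0" --pt "0 0 -6 0 0 -0.0002 0" --pt "0 0 -6 0 0 -0.0001 0" --pt "0 0 0 0 0 0 0" --pt "0 0 0 0 0 0 0"

```text
time: 15.07
tool_pos: [0.5266, 0.2323, 0.0458]
tcp_rot: [1.812, 2.564, 0.003]
wrist_force: [-1.7, -1.2, 6.1]
width: 0.458
grip_force: 30.7
```

```bash
python3 -c "
from h import *
st()"
```

```text
t 15.0667 pos [0.5266 0.2323 0.0458] psi 1.9111 tz [ 0.002  0.001 -1.   ] q [ 0.372  0.26   1.982 -0.     0.898  0.032] F [-1.73 -1.16  6.08] T [-0.179  0.427  0.056] w 0.458 g 30.7
```

drive_tool --pt "0 0 -3.4 0 0 -0.0001 0" --pt "0 0 0 0 0 0 0" --pt "0 0 0 0 0 0 0" --pt "0 0 0 0 0 0 0"

```text
time: 15.4
tool_pos: [0.5266, 0.2323, 0.0459]
tcp_rot: [1.736, 2.617, 0.003]
wrist_force: [-2.2, -1.8, 5.9]
width: 0.457
grip_force: 30.6
```

```bash
python3 -c "
from h import *
st()
p=read_camera('side');save(p,'pics/fin.png')"
```

```text
t 15.4 pos [0.5266 0.2323 0.0459] psi 1.9702 tz [ 0.002  0.001 -1.   ] q [ 0.372  0.26   1.982 -0.     0.898 -0.027] F [-2.21 -1.78  5.87] T [-0.228  0.393  0.006] w 0.457 g 30.6
```

View pics/fin.png

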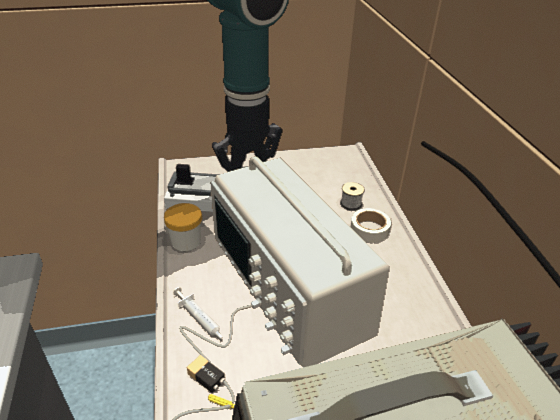

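The picture shows the gripper on the cap at about (247,150), the lock grip at the end bar (183,173), and the cup, spool and syringe where they were.

```bash
python3 -c "
from h import *
print(workorder.finish_job())"
```

```text
the job is handed in; nothing more can be done
None
```

I pulled the lock grip to its end stop, screwed the cap down until it bottomed out and backed it off a quarter turn (to within about 1°, judged from the wrist torque). I handed the job in at about 15.5 s with the fingers still holding the cap and the cup, spool and syringe untouched; no verdict was returned.

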